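# Load the sealing-ring magazine

## Task

Load the ring magazine of the jar-sealing station: slide the thick white ring along the raised deck to the round mouth and let it drop to the bottom of the tube, then slide in the two thin rings, in either order, so that all three lie flat on one another in one column. Keep the rings sliding on the deck - do not lift them off it - and leave everything else standing where it is.

Things in the scene. Friction and masses are not known exactly. Their poses are not given: they have to be found in the camera images.
- thick_ring_mid (a point): the thick ring: flat round white plastic ring lying flat on the deck, outer diameter 84 mm, bore 46 mm, 20 mm thick; the point is its centre, half-way up (10 mm above the surface it lies on); z is its axis; about 110 g, slides with ordinary plastic-on-metal friction. It goes in first.
- thin_ring_a_mid (a point): one of two equal thin rings: flat round white plastic ring lying flat on the deck, outer diameter 84 mm, bore 46 mm, 10 mm thick; the point is its centre, half-way up (5 mm above the surface it lies on); z is its axis; about 55 g, slides with ordinary plastic-on-metal friction
- thin_ring_b_mid (a point): the other thin ring: flat round white plastic ring lying flat on the deck, outer diameter 84 mm, bore 46 mm, 10 mm thick; the point is its centre, half-way up (5 mm above the surface it lies on); z is its axis; about 55 g, slides with ordinary plastic-on-metal friction
- mouth (a point): centre of the round mouth, level with the deck's top (60 mm above the table); 89 mm wide, straight-walled, it leads into a tube of the same bore, 46 mm deep. A ring slid over it tips in, leading edge first, once its centre is within about 14 mm; it may lean in the tube until pressed flat. The fixed grey metal deck, 380 mm (its x) by 620 mm (its y), is centred on the mouth and edged by a 6 mm high rim; this frame's x and y lie along the deck's sides, z up
- tube_floor (a point): centre of the tube's floor, 46 mm straight below the mouth; same axes. Three seated rings fill 40 mm of the tube, so the top one lies 6 mm below the deck
- jar: bystander: small closed specimen jar on the deck, 52 mm diameter, 40 mm high; its origin is the centre of its underside
- cap: bystander: solid white jar cap (no bore) on the deck, 56 mm diameter, 14 mm high; its origin is the centre of its underside
- dropper: bystander: square white dropper bottle on the deck, 36 by 36 mm (51 mm across corners), 40 mm high; its origin is the centre of its underside
- reagent: bystander: white bottle on the table beside the deck, 60 mm diameter, 110 mm high; its origin is the centre of its underside
- cassette_a: bystander: loose white test cassette on the table left of the deck, 22 by 72 by 5 mm; its origin is the centre of its underside
- cassette_b: bystander: loose white test cassette on the table right of the deck, 22 by 72 by 5 mm; its origin is the centre of its underside
There are look-alikes about, which are no part of the job. Leave any red or yellow look-alike of the part that bears thin_ring_b_mid alone.

How it is judged:
By the outcome, as a careful person would: the job done as asked, in the order asked, and still so for the second after the job is handed in, with the robot touching nothing.
It also fails if it takes over 72 s, if anything falls off the work surface, if the arm or the gripper's body presses on something with over 40 N, if the wrist force passes 120 N, or if a joint passes its speed limit or range.

## Robot

A 7-joint arm with a two-finger parallel gripper is mounted at the origin on the work surface. World frame = base frame: x ahead of the robot, y to its left, z up, the work surface at z = 0. Lengths are in mm, angles in rad, forces in N, time in s.
With the tool pointing down it reaches from about 400 to 875 mm from the base axis. Payload 19.3 kg.
Tool frame: the origin (TCP) lies at the centre of the arm's flange, where the gripper is bolted on; the fingertips stand 173 mm ahead of it and the grasp point (between the pads) lies 155 mm ahead of it; z points along the fingers, y is the line along which they close (so a half turn about z gives the same grasp; the last joint's range is limited). The gripper opens to 85 mm and grips with 20 to 120 N. Pads are 22 mm wide; open, the fingers measure 114 mm over their backs; the gripper's body (76 mm by 85 mm) begins 54 mm behind the grasp point. The pads swing forward as they close: fully open they stand 13 mm farther back than shut.
Start: joints at [-1.302, 0.521, -0.036, 1.599, 0.021, 1.021, -0.113], TCP at [207.742, 589.46, 404.691] pointing down, gripper open.
Joint ranges: [-2.91, 2.91], [-0.3, 2.13], [-1.5, 1.42], [0.17, 2.43], [-1.26, 4.41], [0.16, 1.93], [-2.52, 2.52]. Speed limits (rad/s): [1.89, 1.89, 2.39, 2.39, 3.01, 3.01, 3.01].

## Interface

Orientations are given as a unit quaternion [x, y, z, w].
In Python, from cell import arm, viewer, finish_job gives the robot as it stands.
- The arm moves only by the tool step_arm, never from a script. Its argument "rows" is a list of rows, each a list of 7 numbers: the finger opening in m, from 0 to 0.0854, then the shift along the tool's x, y, z in m, then the turn, a rotation vector about the tool's x, y, z in rad. A call has exactly 10 rows; each row is the pose to reach, as a shift and turn from the pose commanded when the call began, along the tool's axes at that moment; what a row does not reach only later rows make up. A row lasts 1/10 s, in which the tool goes at most 50 mm and 8.59 degrees, less where a joint would pass 70% of its speed; a pose out of reach is approached as far as the arm can. A call with a gripper value outside its range is refused whole. The fingers move at their own pace and stop on an object; "grip_force" is the grip in N (left out, the last holds). Time passes only in rows, so rows that repeat a pose let the fingers close, or fill a call up. It gives the time, the measured TCP pose, the force, the opening and the grip force at its end, in the units of the state.
- arm.observe(): the state, without advancing time (a new reading comes with each control period).
- viewer.snapshot(name): name is "scene" or "side" or "wrist"; returns a dict with "image" (400x640x3 uint8, red, green, blue), "fx", "fy", "cx", "cy" (pixels), "dist_coeffs" ([k1, k2, p1, p2, k3] as OpenCV has them; the pictures are not rectified), "xyz" and "orientation" of the camera in the world; the wrist camera has in their place "tool_from_camera" (4x4, takes a point from camera to tool coordinates, whose origin is the TCP and whose axes are the flange's). Camera axes: x right, y up, looking along -z (the intrinsics and any distortion apply to the point x, -y, -z); pixel columns grow to the right and rows downward; lengths in mm; the calibration is good to about 2 mm. A picture is of the moment at which its call begins: read the wrist's pose just before it. There is no depth.
- finish_job(): hands the job in; it is judged then, once.
The state is a dict: "t": time; "qpos": joint angles; "qd": joint speeds; "joint_torque": joint torques, N m; "ee_pos": TCP position; "tcp_rot": TCP orientation; "force": force on the tool from outside, world axes, zero at the start; "ft_torque": the same for the moment, N m; "finger_gap": finger opening in mm; "gripper_force": force on a finger pad.
Only numpy, scipy, OpenCV 4.12 (cv2) and the standard library are available. Lean on these libraries where they do the work, as an engineer would, in place of code of your own. Each camera call takes 0.05 s, during which the arm holds its last target. There are 200 camera calls.

## Working session

There is one attempt and no reset: what is moved stays moved. The work goes in short steps, Python scripts to look and compute and a tool call to move; the robot and the scene stay as the last step left them, time stands still between calls to the robot, and variables do not carry over. Pictures are saved under pics/ and viewed, at most 10 in all, crops included, and the job is handed in when it is done.

Besides the shell and the picture viewer there is one more tool, called after "Request:" by a JSON object that holds its "method" and its "body". step_arm: Moves the arm, as the interface text tells. Its arguments: {"type":"object","properties":{"rows":{"type":"array","items":{"type":"array","items":{"type":"number"}}},"grip_force":{"type":"number"}},"required":["rows"]}

```bash
mkdir -p pics; ls; python3 - <<'E'
from cell import arm, viewer
import cv2,pickle
s=arm.observe(); print(s)
d={n:viewer.snapshot(n) for n in("scene","side","wrist")}
d['state']=s
pickle.dump(d,open('s0.pkl','wb'))
for n in("scene","side","wrist"):
    cv2.imwrite(f'pics/{n}0.png',d[n]['image'][:,:,::-1])
    print(n,{k:v for k,v in d[n].items() if k!='image'})
E
```

```text
pics
{'t': 0.0, 'qpos': array([-1.3022012 ,  0.52200664, -0.03633019,  1.59998884,  0.02118741,
        1.02112318, -0.11282586]), 'qd': array([-1.69839464e-04,  3.78473277e-04, -4.02106997e-04,  7.40952834e-04,
       -4.25112190e-05, -9.07124329e-04, -5.85380633e-04]), 'joint_torque': array([-1.26073133e-03, -9.27086878e+01,  1.97883725e+00, -3.69945395e+01,
        1.75637001e-02,  7.75672845e-03,  2.35262161e-05]), 'ee_pos': array([207.69159484, 589.3335938 , 404.13705113]), 'tcp_rot': array([ 1.68608418e-01,  9.85682949e-01, -5.67427311e-04, -6.14833979e-05]), 'force': array([ 0.28027974, -0.31059533, -0.22201924]), 'ft_torque': array([ 0.03262839, -0.01791714,  0.02707795]), 'gripper_force': 0.0, 'finger_gap': 85.33274973904457}
scene {'fx': 456.36095287316783, 'fy': 456.36095287316783, 'cx': 316.60538663820665, 'cy': 195.29652250548358, 'dist_coeffs': array([-0.09503814,  0.        ,  0.        ,  0.        ,  0.        ]), 'xyz': array([1250.37346312, -230.10400754,  973.03871818]), 'orientation': array([0.2938533 , 0.21243279, 0.56390469, 0.74197981])}
side {'fx': 518.701275
[... 176 characters left out ...]
xyz': array([  118.08618352, -1073.09668548,   855.59373065]), 'orientation': array([ 0.46393073, -0.08085804, -0.1324316 ,  0.87217666])}
wrist {'fx': 334.58509291020147, 'fy': 334.58509291020147, 'cx': 315.75657349653864, 'cy': 203.53448871253346, 'dist_coeffs': array([-0.03200071,  0.        ,  0.        ,  0.        ,  0.        ]), 'tool_from_camera': array([[-1.22387790e-03,  9.48364717e-01,  3.17179547e-01,
         8.09109493e+01],
       [ 9.99999063e-01,  1.35533642e-03, -1.93822367e-04,
        -1.09406747e-01],
       [-6.13699285e-04,  3.17179012e-01, -9.48365487e-01,
         3.10310659e+01],
       [ 0.00000000e+00,  0.00000000e+00,  0.00000000e+00,
         1.00000000e+00]])}
```

View pics/scene0.png

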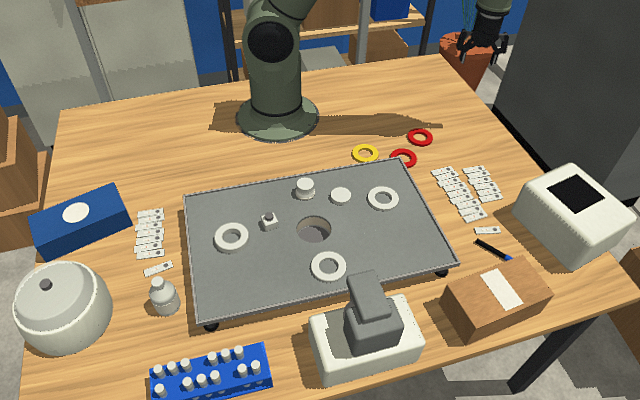

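View pics/side0.png

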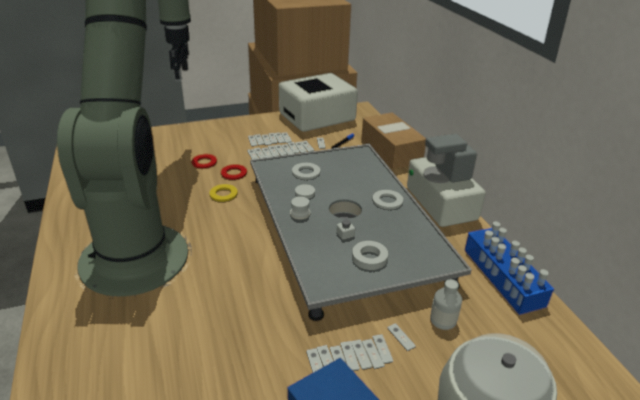

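View pics/wrist0.png

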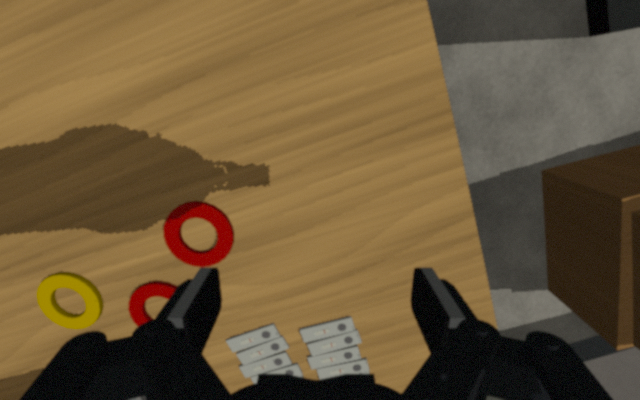

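Scene view: three white rings at (231,237), (328,266) and (383,198), with the mouth at (313,229). The dropper is at (269,221), the jar at (305,187) and the cap at (341,195). In the side view the ring at (370,255) looks thickest, and it matches (231,237) in the scene view. The red and yellow look-alikes lie on the table.

```bash
cat > h.py <<'E'
import numpy as np,cv2
from scipy.spatial.transform import Rotation as R
def campose(c,st=None):
    if 'xyz' in c: return R.from_quat(c['orientation']).as_matrix(),np.array(c['xyz'])
    T=np.array(c['tool_from_camera']); Rt=R.from_quat(st['tcp_rot']).as_matrix()
    return Rt@T[:3,:3], Rt@T[:3,3]+st['ee_pos']
def cast(c,px,z,st=None):
    K=np.array([[c['fx'],0,c['cx']],[0,c['fy'],c['cy']],[0,0,1]])
    u=cv2.undistortPoints(np.float64(px).reshape(-1,1,2),K,c['dist_coeffs'])[:,0]
    Rm,o=campose(c,st); d=np.c_[u[:,0],-u[:,1],-np.ones(len(u))]@Rm.T
    return o+d*((z-o[2])/d[:,2])[:,None]
def circ(P):
    A=np.c_[2*P[:,:2],np.ones(len(P))]; s=np.linalg.lstsq(A,(P[:,:2]**2).sum(1),rcond=None)[0]
    return s[:2],np.sqrt(s[2]+s[:2]@s[:2])
def shift(st,target,yaw_tool_y=None):
    """tool-axis shift (m) from measured pose to world target (mm)"""
    return R.from_quat(st['tcp_rot']).inv().apply(np.array(target)-st['ee_pos'])/1000
E
python3 - <<'E'
from h import *
import pickle
d=pickle.load(open('s0.pkl','rb'))
for n,roi in(("scene",(180,165,460,325)),("side",(255,145,460,310))):
    c=d[n]; im=c['image']; hsv=cv2.cvtColor(im,cv2.COLOR_RGB2HSV)
    x0,y0,x1,y1=roi; g=hsv[...,2]
    m=np.zeros_like(g); m[y0:y1,x0:x1]=((g>150)&(hsv[...,1]<50))[y0:y1,x0:x1]*255
    cs,h=cv2.findContours(m,cv2.RETR_CCOMP,cv2.CHAIN_APPROX_NONE)
    print(n,'deck val',g[250,300] if n=='scene' else g[240,300])
    for i,k in enumerate(cs):
        a=cv2.contourArea(k)
        if a<100: continue
        (e,ax,an)=cv2.fitEllipse(k); hole=h[0][i][3]>=0
        z=80 if hole else 70
        P=cast(c,k[:,0],z); cc,r=circ(P)
        print('hole' if hole else 'out',np.round(e,1),np.round(ax,1),int(a),'circ',cc.round(1),r.round(1))
        if not hole and a>300:
            M=cv2.moments(k);print('   cen z65',cast(c,[M['m10']/M['m00'],M['m01']/M['m00']],65)[0].round(1))
im=d['scene']['image'];cr=cv2.resize(im[150:340,170:470],None,fx=2.6,fy=2.6,interpolation=cv2.INTER_CUBIC)
cv2.imwrite('pics/c1.png',cr[:,:,::-1])
E
```

```text
scene deck val 138
out [318.5 319.3] [11.4 18.7] 148 circ [809.2 -85.8] 16.1
out [402.  307.9] [14.9 41.9] 382 circ [833.9  98.5] 31.9
   cen z65 [833.3 104.3  65. ]
out [328.4 265.5] [29.5 34.6] 800 circ [680.3 -23.7] 41.2
   cen z65 [678.2 -22.9  65. ]
hole [328.4 265.1] [16.2 20.3] 257 circ [686.4 -25.8] 23.1
out [231.2 235.4] [26.9 34. ] 715 circ [ 532.  -231.3] 42.2
   cen z65 [ 529.1 -231.5   65. ]
hole [231.3 235.2] [14.5 19.6] 222 circ [ 540.2 -230.9] 23.2
out [462.3 262.5] [28.4 36.6] 106 circ [671.2 185. ] 104.1
out [137.3 381.5] [114.2 206.7] 287 circ [ 554.  -156.1] 219.4
out [383. 197.] [22.5 30.4] 536 circ [509.7 181.8] 41.1
   cen z65 [506.5 183.8  65. ]
hole [383.2 197. ] [12.4 18.1] 173 circ [518.4 177.4] 23.1
out [340.5 193.9] [15.1 19.5] 228 circ [469.6  74.3] 27.0
out [304.9 182.9] [12.4 16.5] 159 circ [405.1  -7.8] 23.2
out [448.9 182.7] [19.7 48.7] 564 circ [520.1 379.1] 56.3
   cen z65 [504.  384.9  65. ]
side deck val 113
out [369.9 251.8] [21.5 34.4] 578 circ [ 543.5 -222.7] 39.9
   cen z65 [ 545.8 -218.2   65. ]
hole [370.  251.5] [14.2 21.9] 242 circ [ 538.4 -233.1] 25.6
out [299.8 201.1] [ 8.4 16.3] 105 circ [444.7  25.3] 20.6
out [387.5 197.9] [15.6 29.1] 354 circ [678.4 -26.3] 38.7
   cen z65 [681.7 -20.4  65. ]
hole [387.6 197.6] [10.9 19. ] 161 circ [671.7 -39. ] 26.1
out [450.3 193.6] [ 8.1 19.2] 111 circ [857.3 -57. ] 23.0
out [304.6 189.4] [ 9.3 18.3] 132 circ [473.6  76.4] 24.2
out [305.7 169.4] [13.3 26.5] 274 circ [508.3 179.1] 38.3
hole [305.7 169.4] [ 9.3 17.4] 125 circ [503.2 162.9] 25.8
out [422.2 163.9] [11.7 18.9] 145 circ [856.4 112.5] 30.9
out [277.9 150.3] [ 9.6 62.7] 373 circ [471.5 304.8] 61.4
   cen z65 [466.3 321.4  65. ]
```

View pics/c1.png

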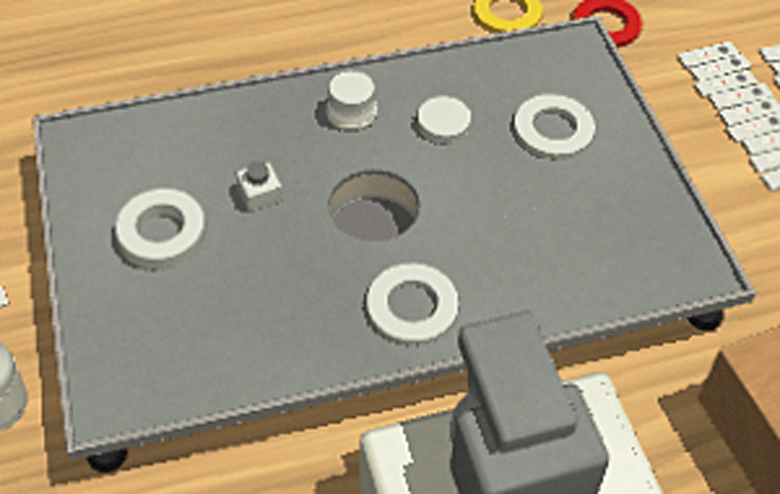

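The crop (scale 2.6, origin (170,150)) confirms the thick ring at crop (159,225). The mouth is an ellipse spanning about x 329–419, y 170–241. Rim corners are at about (36,118), (598,18), (753,293) and (70,452).

```bash
python3 - <<'E'
from h import *
import pickle
d=pickle.load(open('s0.pkl','rb'))
c=d['scene']
f=lambda p:np.array(p)/2.6+[170,150]
C=cast(c,f([[36,118],[598,18],[753,293],[70,452]]),66); print('corners',C.round(0),'cen',C.mean(0).round(1))
print('edges',[np.linalg.norm(C[i]-C[(i+1)%4]).round(0) for i in range(4)])
print('yaw',[np.degrees(np.arctan2(*(C[j]-C[i])[[1,0]])).round(2) for i,j in((0,1),(3,2),(0,3),(1,2))])
print('mouth ctr',cast(c,f([[374,205.5],[329,204],[419,204]]),60).round(1))
for n,z,q in(('thick',80,(231.3,235.2)),('thinM',70,(328.4,265.1)),('thinR',70,(383.2,197))): print(n,cast(c,q,z).round(1))
c2=d['side']
for n,z,q in(('thick',80,(370,251.5)),('thinM',70,(387.6,197.6)),('thinR',70,(305.7,169.4))): print(n,cast(c2,q,z).round(1))
print('cap',cast(c,[340.5,193.9],74).round(1),'jar',cast(c,f([352,90]),100).round(1),'dropper',cast(c,f([258,190]),75).round(1), 'mouth side',cast(c2,[345,209],60).round(1))
s=d['state'];t=np.array([520,-190,400])
print('tool axes',R.from_quat(s['tcp_rot']).as_matrix().round(3))
E
```

```text
corners [[ 362. -335.   66.]
 [ 371.  291.   66.]
 [ 757.  285.   66.]
 [ 750. -341.   66.]] cen [559.7 -24.9  66. ]
edges [np.float64(626.0), np.float64(386.0), np.float64(626.0), np.float64(388.0)]
yaw [np.float64(89.17), np.float64(89.36), np.float64(-0.9), np.float64(-0.94)]
mouth ctr [[559.5 -25.4  60. ]
 [546.2 -67.4  60. ]
 [569.2  17.7  60. ]]
thick [[ 540.4 -231.    80. ]]
thinM [[680.3 -23.7  70. ]]
thinR [[510.6 181.9  70. ]]
thick [[ 538.3 -233.6   80. ]]
thinM [[678.8 -26.   70. ]]
thinR [[508.1 178.3  70. ]]
cap [[473.4  72.9  74. ]] jar [[439.7 -15.6 100. ]] dropper [[ 523.  -132.4   75. ]] mouth side [[553.6 -30.4  60. ]]
tool axes [[-0.943  0.332 -0.   ]
 [ 0.332  0.943 -0.001]
 [-0.    -0.001 -1.   ]]
```

Request:
{"method": "step_arm", "body": {"rows": [[0,-0.032,-0.035,0,0,0,0],[0,-0.064,-0.07,0,0,0,0],[0,-0.096,-0.105,0,0,0,0],[0,-0.128,-0.14,0,0,0,0],[0,-0.16,-0.175,0,0,0,0],[0,-0.192,-0.21,0,0,0,0],[0,-0.224,-0.245,0,0,0,0],[0,-0.256,-0.28,0,0,0,0],[0,-0.288,-0.315,0,0,0,0],[0,-0.32,-0.35,0,0,0,0]], "grip_force": 20}}

```text
t: 1.15
ee_pos: [393.5, 151.1, 404.9]
tcp_rot: [0.169, 0.986, 0.0, 0.0]
force: [1.2, 0.0, 0.2]
finger_gap: -0.0
gripper_force: 0.0
```

Request:
{"method": "step_arm", "body": {"rows": [[0,-0.03,-0.033,0,0,0,0],[0,-0.06,-0.066,0,0,0,0],[0,-0.09,-0.099,0,0,0,0],[0,-0.12,-0.132,0,0,0,0],[0,-0.15,-0.165,0,0,0,0],[0,-0.18,-0.198,0,0,0,0],[0,-0.21,-0.231,0,0,0,0],[0,-0.24,-0.262,0,0,0,0],[0,-0.26,-0.282,0,0,0,0],[0,-0.26,-0.282,0,0,0,0]]}}

```text
t: 2.15
ee_pos: [545.1, -203.0, 404.2]
tcp_rot: [0.171, 0.985, -0.001, -0.0]
force: [-1.0, 1.7, 0.3]
finger_gap: -0.2
gripper_force: 0.0
```

```bash
cat > look.py <<'E'
import sys,pickle
from h import *
from cell import arm,viewer
s=arm.observe(); c=viewer.snapshot('wrist'); tag=sys.argv[1]
pickle.dump((s,c),open(tag+'.pkl','wb'))
print(s['t'],s['ee_pos'].round(1),s['qpos'].round(2))
im=c['image']; cv2.imwrite(f'pics/{tag}.png',im[:,:,::-1])
hsv=cv2.cvtColor(im,cv2.COLOR_RGB2HSV); m=((hsv[...,2]>150)&(hsv[...,1]<50)).astype(np.uint8)*255
cs,h=cv2.findContours(m,cv2.RETR_CCOMP,cv2.CHAIN_APPROX_NONE)
for i,k in enumerate(cs):
    if cv2.contourArea(k)<300: continue
    e=cv2.fitEllipse(k); hole=h[0][i][3]>=0
    print('hole' if hole else 'out',np.round(e[0],0),end=' ')
    for z in(70,80):
        cc,r=circ(cast(c,k[:,0],z,s)); print(z,cc.round(1),r.round(1),end=' ')
    print()
E
python3 look.py w1
```

```text
2.15 [ 545.1 -203.   404.2] [ 0.04  0.47  0.3   1.73 -0.16  0.97  1.63]
out [628. 357.] 70 [876.5  67.2] 29.8 80 [863.1  59.1] 28.8 
out [ 27. 364.] 70 [ 636.7 -643.8] 60.3 80 [ 631.2 -628.4] 58.3 
out [180. 324.] 70 [ 646.6 -399.4] 12.8 80 [ 640.7 -392. ] 12.4 
out [124. 232.] 70 [ 528.6 -399.3] 11.2 80 [ 526.6 -391.9] 10.9 
out [528. 245.] 70 [679.9 -23.9] 40.4 80 [673.  -28.9] 39.0 
hole [528. 246.] 70 [680.1 -23.9] 24.2 80 [673.1 -28.9] 23.4 
out [286. 188.] 70 [ 541.8 -232.6] 36.5 80 [ 539.4 -230.7] 35.3 
out [386. 128.] 70 [ 519.3 -127.6] 17.3 80 [ 517.6 -129.2] 16.7 
out [605.  12.] 70 [484.   72.9] 18.7 80 [483.5  64.7] 18.1
```

View pics/w1.png

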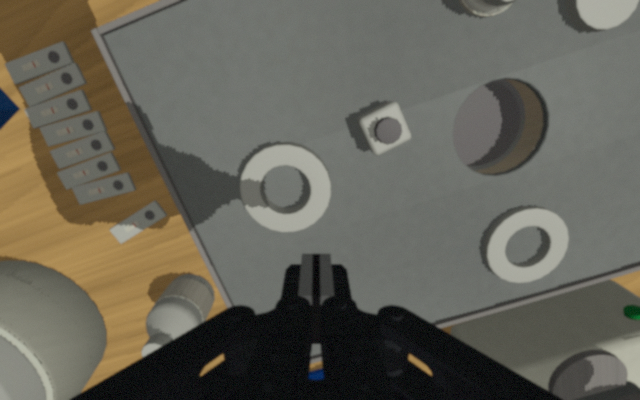

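Wrist view: thick ring centred about (285,188), spanning 239–331 by 143–232. The mouth is about (500,126), spanning 453–548 by 78–175. The thin ring is at (528,245), the dropper at (386,128), and the closed fingertips near (316,255).

```bash
python3 - <<'E'
from h import *
import pickle
s,c=pickle.load(open('w1.pkl','rb'))
P=cast(c,[[331,188],[239,188],[285,143],[285,232]],80,s);print('thick',circ(P))
P=cast(c,[[453,128],[548,122],[503,78],[497,175]],60,s);print('mouth',circ(P))
# finer: radial search for intensity edges
g=cv2.GaussianBlur(cv2.cvtColor(c['image'],cv2.COLOR_RGB2GRAY),(3,3),0).astype(float)
def radial(cx,cy,r0,r1,z,sign):
    pts=[]
    for a in np.radians(np.arange(0,360,5)):
        rr=np.arange(r0,r1,.5);X=np.float32([cx+rr*np.cos(a)]);Y=np.float32([cy+rr*np.sin(a)])
        v=cv2.remap(g.astype(np.float32),X,Y,1)[0]; dv=np.gradient(v)*sign; k=dv.argmax()
        if dv[k]>3: pts.append([X[0,k],Y[0,k]])
    P=cast(c,pts,z,s)
    for _ in range(4):
        cc,r=circ(P); e=abs(np.hypot(*(P[:,:2]-cc).T)-r); P=P[e<max(1.,2*np.median(e))]
    return cc.round(1),r.round(1),len(P)
print('thick out',radial(285,188,38,52,80,-1),'mouth',radial(500,126,40,56,60,1))
print(R.from_quat(s['tcp_rot']).as_matrix().round(4))
print('shift to thick', shift(s,[540,-231,404.7]))
E
```

```text
thick (array([ 538.89387346, -231.14590931]), np.float64(42.04459296945527))
mouth (array([556.03175797, -25.57180724]), np.float64(44.5025115608858))
thick out (array([ 539.2, -231.2]), np.float64(41.3), 70) mouth (array([555.9, -25.8]), np.float64(44.4), 49)
[[-9.418e-01  3.362e-01 -3.000e-04]
 [ 3.362e-01  9.418e-01 -1.600e-03]
 [-2.000e-04 -1.600e-03 -1.000e+00]]
shift to thick [-0.00462534 -0.02810685 -0.00044365]
```

Request:
{"method": "step_arm", "body": {"rows": [[0,-0.004,-0.029,0,0,0,0],[0,-0.004,-0.029,0.045,0,0,0],[0,-0.004,-0.029,0.09,0,0,0],[0,-0.004,-0.029,0.12,0,0,0],[0,-0.004,-0.029,0.135,0,0,0],[0,-0.004,-0.029,0.135,0,0,0],[0,-0.004,-0.029,0.135,0,0,0],[0,-0.004,-0.029,0.135,0,0,0],[0,-0.004,-0.029,0.135,0,0,0],[0,-0.004,-0.029,0.135,0,0,0]]}}

```text
t: 3.2
ee_pos: [539.0, -228.1, 270.6]
tcp_rot: [0.169, 0.986, -0.0, 0.001]
force: [0.1, 0.2, 1.1]
finger_gap: -0.1
gripper_force: 0.0
```

```bash
python3 look.py w2|head -1; python3 - <<'E'
from h import *
import pickle
s,c=pickle.load(open('w2.pkl','rb'))
print(s['tcp_rot'].round(4))
E
```

```text
3.2 [ 539.  -228.1  270.6] [ 0.13  0.65  0.24  1.82 -0.23  0.69  1.73]
[ 1.686e-01  9.857e-01 -1.000e-04  7.000e-04]
```

View pics/w2.png

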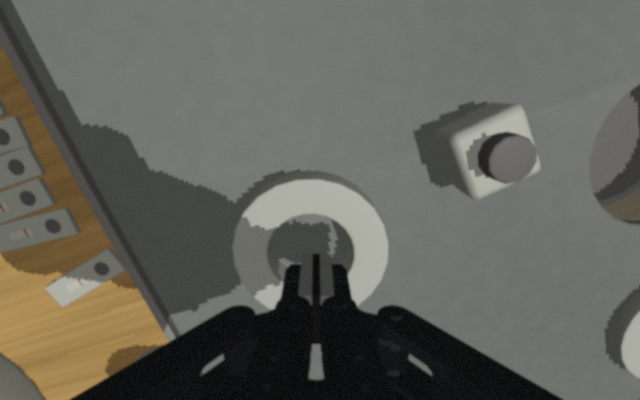

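The fingertips are at (316,255) over the bore. The ring's outer edge spans columns 233–389 with its top at row 178.

```bash
python3 - <<'E'
from h import *
import pickle
s,c=pickle.load(open('w2.pkl','rb'))
P=cast(c,[[233,248],[389,248],[311,178],[255,200],[368,199],[381,222],[243,219]],80,s);cc,r=circ(P);print('thick',cc,r)
print(shift(s,[*cc,270.6]), shift(s,[539.2,-231.3,270.6]))
E
```

```text
thick [ 538.73259058 -230.55614292] 40.85939582818179
[-5.41479565e-04 -2.40013412e-03  1.31361852e-06] [-1.22953297e-03 -2.94637274e-03  2.21003031e-06]
```

Request:
{"method": "step_arm", "body": {"rows": [[0,-0.001,-0.003,0,0,0,0],[0,-0.001,-0.003,0.01,0,0,0],[0,-0.001,-0.003,0.02,0,0,0],[0,-0.001,-0.003,0.023,0,0,0],[0,-0.001,-0.003,0.026,0,0,0],[0,-0.001,-0.003,0.028,0,0,0],[0,-0.001,-0.003,0.03,0,0,0],[0.006,-0.001,-0.003,0.03,0,0,0],[0.01,-0.001,-0.003,0.03,0,0,0],[0.01,-0.001,-0.003,0.03,0,0,0]]}}

```text
t: 4.25
ee_pos: [538.8, -231.3, 239.9]
tcp_rot: [0.169, 0.986, -0.0, 0.0]
force: [-0.3, -0.1, -0.3]
finger_gap: 10.1
gripper_force: 0.0
```

Request:
{"method": "step_arm", "body": {"rows": [[0.01,-0.009,0.017,0,0,0,0],[0.01,-0.018,0.034,0,0,0,0],[0.01,-0.027,0.051,0,0,0,0],[0.01,-0.036,0.068,0,0,0,0],[0.01,-0.045,0.086,0,0,0,0],[0.01,-0.04,0.104,0,0,0,0],[0.01,-0.034,0.121,0,0,0,0],[0.01,-0.028,0.138,0,0,0,0],[0.01,-0.014,0.152,0,0,0,0],[0.01,-0.002,0.164,0,0,0,0]]}}

```text
t: 5.25
ee_pos: [595.5, -75.4, 239.6]
tcp_rot: [0.168, 0.986, 0.0, 0.0]
force: [0.2, -0.9, 0.4]
finger_gap: 10.2
gripper_force: 0.6
```

```bash
python3 look.py w3|head -1
```

```text
5.25 [595.5 -75.4 239.6] [-0.14  0.72  0.24  1.8  -0.26  0.66  1.49]
```

View pics/w3.png

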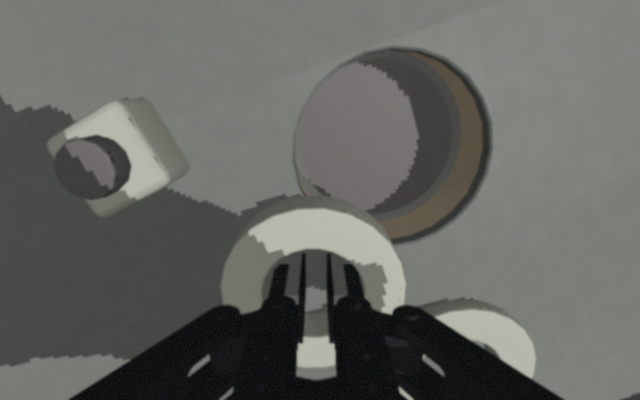

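The ring is following the fingers. The mouth spans columns 294–491 and rows 47–241 in this view; the thin ring at lower right is untouched.

```bash
python3 - <<'E'
from h import *
import pickle
s,c=pickle.load(open('w3.pkl','rb'))
P=cast(c,[[294,140],[491,140],[398,47],[405,241],[330,75],[463,73],[465,205]],60,s);cc,r=circ(P);print('mouth',cc,r,np.hypot(*(P[:,:2]-cc).T))
print('tip sees',shift(s,[*cc,s['ee_pos'][2]]))
E
```

```text
mouth [555.29469161 -25.0344704 ] 43.84375849805613 [44.19819575 44.18956041 43.89587614 43.77155392 43.44991201 43.77814713
 43.61777692]
tip sees [ 5.46069917e-02  3.41763151e-02 -5.30037890e-06]
```

Request:
{"method": "step_arm", "body": {"rows": [[0.01,0.01,0.006,0,0,0,0],[0.01,0.02,0.012,0,0,0,0],[0.01,0.03,0.019,0,0,0,0],[0.01,0.038,0.024,0,0,0,0],[0.01,0.044,0.028,0,0,0,0],[0.01,0.05,0.031,0,0,0,0],[0.01,0.054,0.034,0,0,0,0],[0.01,0.054,0.034,0,0,0,0],[0.004,0.054,0.034,0,0,0,0],[0.0,0.054,0.034,0,0,0,0]]}}

```text
t: 6.3
ee_pos: [555.7, -27.5, 239.7]
tcp_rot: [0.169, 0.986, -0.0, 0.0]
force: [-0.7, 0.9, 1.0]
finger_gap: 0.0
gripper_force: 0.2
```

```bash
python3 look.py w4|head -1
```

```text
6.3 [555.7 -27.5 239.7] [-0.23  0.66  0.24  1.91 -0.27  0.59  1.42]
```

View pics/w4.png

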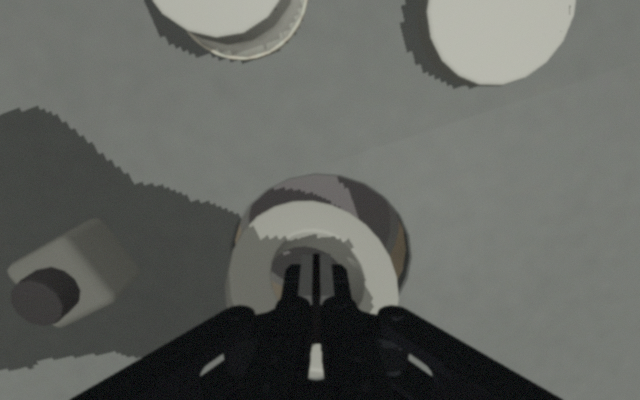

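The ring has tipped into the mouth but seems to be leaning. Its outer edge spans columns 228–398; the mouth runs from about 229 to 410 with its top at row 173.

```bash
python3 - <<'E'
from h import *
import pickle
s,c=pickle.load(open('w4.pkl','rb'))
P=cast(c,[[410,250],[319,173],[370,188],[400,215],[265,190]],60,s)
# fixed radius fit
from scipy.optimize import least_squares
f=least_squares(lambda q:np.hypot(*(P[:,:2]-q).T)-44.5,[556,-26]);print(f.x,f.fun)
print(shift(s,[*f.x,s['ee_pos'][2]]),s['ee_pos'])
E
```

```text
[555.26449397 -25.14275326] [ 0.11163837  0.11314138 -0.58503171  0.37413721  0.20832267]
[ 1.18747298e-03  2.10234538e-03 -4.62187206e-07] [555.68470659 -27.52043485 239.71266532]
```

Request:
{"method": "step_arm", "body": {"rows": [[0,0.001,0.002,-0.02,0,0,0],[0,0.001,0.002,-0.04,0,0,0],[0.02,0.001,0.002,-0.04,0,0,-0.14],[0.05,0.001,0.002,-0.04,0,0,-0.28],[0.05,0.001,0.002,-0.04,0,0,-0.42],[0.05,0.001,0.002,-0.04,0,0,-0.56],[0.05,0.001,0.002,-0.04,0,0,-0.7],[0.05,0.001,0.002,-0.04,0,0,-0.7],[0.05,0.001,0.002,-0.04,0,0,-0.7],[0.05,0.001,0.002,-0.04,0,0,-0.7]]}}

```text
t: 7.35
ee_pos: [555.3, -25.1, 279.7]
tcp_rot: [-0.178, 0.984, -0.0, -0.0]
force: [0.3, 0.5, -0.2]
finger_gap: 50.3
gripper_force: 0.0
```

```bash
python3 look.py w5|head -1
```

```text
7.35 [555.3 -25.1 279.7] [-0.12  0.58  0.08  1.89 -0.07  0.67  1.93]
```

View pics/w5.png

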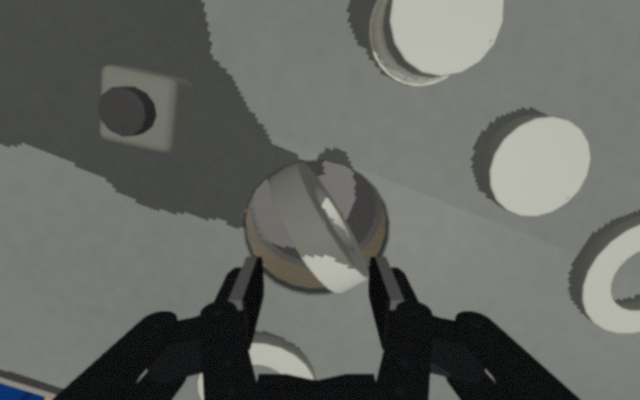

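The thick ring is now tilted steeply in the tube: it shows as a band running from (300,165) to (365,285). I'll clear the gripper out of the way and look with all three cameras at once.

Request:
{"method": "step_arm", "body": {"rows": [[0.05,0,0,-0.02,0,0,0],[0.05,0,0,-0.04,0,0,0],[0.05,0,0,-0.06,0,0,0],[0.05,0.005,0.025,-0.06,0,0,0],[0.05,0.011,0.05,-0.06,0,0,0],[0.05,0.016,0.075,-0.06,0,0,0],[0.05,0.022,0.1,-0.06,0,0,0],[0.05,0.022,0.1,-0.06,0,0,0],[0.05,0.022,0.1,-0.06,0,0,0],[0.05,0.022,0.1,-0.06,0,0,0]]}}

```text
t: 8.4
ee_pos: [499.7, 60.2, 339.7]
tcp_rot: [-0.179, 0.984, -0.0, 0.0]
force: [0.8, 0.5, -0.8]
finger_gap: 50.0
gripper_force: 0.0
```

```bash
python3 - <<'E'
from h import *
from cell import arm,viewer
import pickle
d={'s':arm.observe()}
for n in('scene','side','wrist'): d[n]=viewer.snapshot(n)
pickle.dump(d,open('m6.pkl','wb'))
def px(c,p,st):
    Rm,o=campose(c,st); q=Rm.T@(np.array(p)-o)
    K=np.array([[c['fx'],0,c['cx']],[0,c['fy'],c['cy']],[0,0,1]])
    return cv2.projectPoints(np.float64([[q[0],-q[1],-q[2]]]),np.zeros(3),np.zeros(3),K,c['dist_coeffs'])[0].ravel()
tiles=[]
for n,w,sc in(('scene',40,5),('side',40,5),('wrist',100,4)):
    c=d[n];u,v=px(c,[555.5,-25.2,60],d['s']);print(n,u,v)
    x0,y0=int(u)-w,int(v)-int(w*.75);x0=max(x0,0);y0=max(y0,0);print(x0,y0)
    tiles.append(cv2.resize(c['image'][y0:y0+int(w*1.5),x0:x0+2*w],(400,300),interpolation=cv2.INTER_CUBIC))
tiles.append(np.zeros((300,400,3),np.uint8))
im=np.vstack([np.hstack(tiles[:2]),np.hstack(tiles[2:])]);cv2.imwrite('pics/m6.png',im[:,:,::-1])
E
```

```text
scene 313.486669700033 227.84943749769062
273 197
side 344.97173238531144 207.80293962371695
304 177
wrist 193.12822961550305 227.10456049077231
93 152
```

View pics/m6.png

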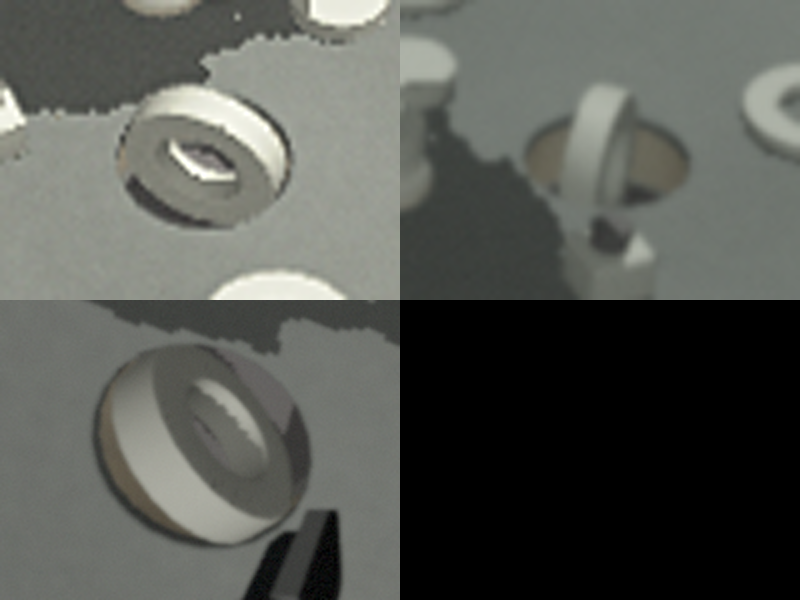

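The ring stands almost upright in the tube, with its top roughly 38 mm above the deck. Its axis lies roughly along world (-0.84, 0.54). The rim band's middle is at scene tile (215,105) and wrist tile (165,160). I'll measure the top and the axis direction, then tip it over sideways.

```bash
python3 - <<'E'
from h import *
import pickle
d=pickle.load(open('m6.pkl','rb'));s=d['s']
sc=lambda p:np.array(p)/5+[273,197]; si=lambda p:(np.array(p)-[400,0])/5+[304,177]; wr=lambda p:(np.array(p)-[0,300])/2+[93,152]
print('scene rim ends/mid z98',cast(d['scene'],sc([[150,95],[215,105],[283,170]]),98).round(1))
print('side top mid',cast(d['side'],si([[607,88],[580,88],[633,95]]),98).round(1))
print('wrist',cast(d['wrist'],wr([[165,460],[150,475],[185,450]]),98,s).round(1))
# bore centres on the two faces: rays; find closest approach of the two rays
def ray(c,p):
    a=cast(c,[p],0,s)[0];b=cast(c,[p],100,s)[0];return a,(b-a)/np.linalg.norm(b-a)
(a,u),(b,v)=ray(d['scene'],sc([203,158])),ray(d['wrist'],wr([229,425]))
A=np.c_[u,-v];t=np.linalg.lstsq(A,b-a,rcond=None)[0];print('bore',a+u*t[0],b+v*t[1])
# face normal from bore ellipse major axis: wrist line direction at bore plane height 56
P=cast(d['wrist'],wr([[195,380],[262,472]]),56,s);print('maj dir wrist',(P[1]-P[0]).round(1))
P=cast(d['scene'],sc([[165,140],[240,178]]),56);print('maj dir scene',(P[1]-P[0]).round(1))
E
```

```text
scene rim ends/mid z98 [[541.3 -48.8  98. ]
 [556.  -19.3  98. ]
 [604.1   1.4  98. ]]
side top mid [[557.  -18.8  98. ]
 [543.3 -14.8  98. ]
 [567.9 -28.9  98. ]]
wrist [[543.3 -27.2  98. ]
 [550.7 -30.8  98. ]
 [537.2 -21.5  98. ]]
bore [546.88206055 -22.3172993   45.44588231] [547.72079034 -19.85255735  45.36190304]
maj dir wrist [29.  35.6 -0. ]
maj dir scene [33.8 30.3  0. ]
```

```bash
python3 - <<'E'
from h import *
import pickle
d=pickle.load(open('m6.pkl','rb'))
c=d['side'];Rm,o=campose(c)
K=np.array([[c['fx'],0,c['cx']],[0,c['fy'],c['cy']],[0,0,1]])
def px(p):
    q=(np.array(p)-o)@Rm; return cv2.projectPoints(q*[1,-1,-1],np.zeros(3),np.zeros(3),K,c['dist_coeffs'])[0][:,0]
n=np.array([.72,-.69,0])
for t in(-20,0,20):
    P=[np.array([555.5,-25.2,z])+n*t for z in(60,98)]
    print(t,((px(P)-[304,177])*5+[400,0]).round(0).tolist())
E
```

```text
-20 [[571.0, 144.0], [574.0, 85.0]]
0 [[605.0, 154.0], [609.0, 95.0]]
20 [[639.0, 164.0], [644.0, 105.0]]
```

Request:
{"method": "step_arm", "body": {"rows": [[0,-0.001,-0.03,0,0,0,0],[0,-0.003,-0.059,0,0,0,0],[0,-0.003,-0.059,0,0,0,0],[0,-0.003,-0.059,0.03,0,0,0],[0,-0.003,-0.059,0.06,0,0,0],[0,-0.003,-0.059,0.08,0,0,0],[0,-0.003,-0.059,0.09,0,0,0],[0,-0.003,-0.059,0.09,0,0,0],[0,-0.003,-0.059,0.09,0,0,0],[0,-0.003,-0.059,0.09,0,0,0]]}}

```text
t: 9.55
ee_pos: [523.3, 6.7, 250.7]
tcp_rot: [-0.18, 0.984, -0.0, 0.001]
force: [-0.9, -1.0, 0.5]
finger_gap: 0.1
gripper_force: 0.0
```

Request:
{"method": "step_arm", "body": {"rows": [[0,-0.002,-0.005,0,0,0,0],[0,-0.004,-0.009,0,0,0,0],[0,-0.006,-0.013,0,0,0,0],[0,-0.008,-0.017,0,0,0,0],[0,-0.01,-0.021,0,0,0,0],[0,-0.011,-0.024,0,0,0,0],[0,-0.013,-0.027,0,0,0,0],[0,-0.014,-0.03,0,0,0,0],[0,-0.016,-0.033,0,0,0,0],[0,-0.016,-0.033,0,0,0,0]]}}

```text
t: 10.55
ee_pos: [549.9, -18.9, 249.7]
tcp_rot: [-0.179, 0.984, -0.0, 0.0]
force: [-0.3, -0.5, 0.5]
finger_gap: 0.2
gripper_force: 0.0
```

Request:
{"method": "step_arm", "body": {"rows": [[0,-0.001,-0.003,0,0,0,0],[0,-0.003,-0.006,0,0,0,0],[0,-0.004,-0.009,0,0,0,0],[0,-0.005,-0.012,0,0,0,0],[0,-0.007,-0.015,0,0,0,0],[0,-0.008,-0.018,0,0,0,0],[0,-0.01,-0.021,0,0,0,0],[0,-0.011,-0.024,0,0,0,0],[0,-0.011,-0.024,0,0,0,0],[0,-0.011,-0.024,0,0,0,0]]}}

```text
t: 11.55
ee_pos: [568.4, -37.2, 249.7]
tcp_rot: [-0.18, 0.984, -0.0, 0.0]
force: [-0.3, -1.0, -0.4]
finger_gap: -0.1
gripper_force: 0.0
```

Request:
{"method": "step_arm", "body": {"rows": [[0,0,0,-0.02,0,0,0],[0,0,0,-0.04,0,0,0],[0,0.004,0.008,-0.06,0,0,0],[0.03,0.008,0.016,-0.06,0,0,0],[0.05,0.008,0.016,-0.06,0,0,0],[0.05,0.008,0.016,-0.06,0,0,0],[0.05,0.008,0.016,-0.06,0,0,0],[0.05,0.008,0.016,-0.06,0,0,0],[0.05,0.008,0.016,-0.06,0,0,0],[0.05,0.008,0.016,-0.06,0,0,0]]}}

```text
t: 12.55
ee_pos: [555.3, -25.1, 309.5]
tcp_rot: [-0.18, 0.984, -0.0, -0.0]
force: [0.9, -0.0, -0.4]
finger_gap: 50.3
gripper_force: 0.0
```

```bash
cat > asc.py <<'E'
# top-down rectified brightness map (plane z) around mouth as text
import sys,pickle
from h import *
from cell import arm,viewer
name,z=sys.argv[1],float(sys.argv[2]); cx,cy,st=(list(map(float,sys.argv[3:6]))+[5])[:3] if len(sys.argv)>5 else (555.5,-25.2,5)
s=arm.observe(); c=viewer.snapshot(name); print(s['t'],s['ee_pos'].round(1))
Rm,o=campose(c,s);K=np.array([[c['fx'],0,c['cx']],[0,c['fy'],c['cy']],[0,0,1]])
xs=cx+np.arange(14,-15,-1)*st/1.0*.85; ys=cy+np.arange(24,-25,-1)*st*.5
X,Y=np.meshgrid(xs,ys,indexing='ij'); q=(np.c_[X.ravel(),Y.ravel(),np.full(X.size,z)]-o)@Rm
p=cv2.projectPoints(q*[1,-1,-1],np.zeros(3),np.zeros(3),K,c['dist_coeffs'])[0][:,0].astype(np.float32)
g=cv2.remap(cv2.cvtColor(c['image'],cv2.COLOR_RGB2GRAY),p[:,0].reshape(X.shape),p[:,1].reshape(X.shape),1)
ch=" .:-=+*#%@"
for i,r in enumerate(g): print('%4d '%xs[i]+''.join(ch[min(9,int(v)//24)] for v in r))
E
python3 asc.py wrist 60; python3 asc.py scene 60
```

```text
12.55 [555.3 -25.1 309.5]
 615 +==+============================-   :::.:========
 610 +=====+=+=====++=================.  :::==========
 606 ====+============================-  :::==========
 602 :===+++===+===++==================: :-===========
 598  -===++==+===========+****++=====================
 593   =++=+++++====--***********#*+++================
 589   :+++++++===--****************#*+===============
 585    -++=+++=-:=*******************#+==============
 581 .  .=++++=::+*********************#*=============
 576 ::  :+++=::=*********+===+***********============
 572 :::..=+=::-+*******--:::::::=*********==-========
 568 ===++++-:--*******---:::::::::+*******+==-=======
 564 ++++++=::--+*****=---::::::::::+*******==-====-::
 559 ++++++=:---+*****---::::::::::::*******=--=====::
 555 ++++++=:---=*****----:::::::::::=******+---====::
 551 ++++++=:----*****=---:::::--=====******+--=====::
 547 +++++++:----=****+===-::-=======+**++===--:::::::
 542 +++++++-:-::-+****+===-:================--:::::::
 538 ++++++++--:::=******====-==============--::::::::
 534 ++++++++=:::::+******+++
[... 1440 characters left out ...]
=+==+++=+=+*#%%@@@@%++=+%%%%%*====------
 542 *******+-==++++++++++++*#%%*=====++*#%%=+--------
 538 ********=--=++++++++++++++*##=-==---====-:-------
 534 *********=--=+++++++++++++++*+=========----------
 530 *********+=--==++++++++++++++++++++++=-----------
 525 ***********+=--==++++++++++++++***+=-------------
 521 *************+---===+++++++++++===---------------
 517 ****************+==----=++-==--------------------
 513 ******************++=++====-----------+==---==---
 508 *************************+=+-------=*******+**=--
 504 ************************=-==-::----+*************
 500 ***********************+-=+-. .-=+***************
 496 ***********************=-==:  .-*****************
```

Request:
{"method": "step_arm", "body": {"rows": [[0.048,0,0,0.03,0,0,0],[0.048,0,0,0.05,0,0,0],[0.048,0,0,0.06,0,0,0],[0.048,0,0,0.065,0,0,0],[0.048,0,0,0.07,0,0,0],[0.048,0,0,0.074,0,0,0],[0.048,0,0,0.078,0,0,0],[0.048,0,0,0.082,0,0,0],[0.048,0,0,0.086,0,0,0],[0.048,0,0,0.086,0,0,0]]}}

```text
t: 13.65
ee_pos: [555.1, -25.0, 223.2]
tcp_rot: [-0.18, 0.984, 0.0, -0.0]
force: [0.4, 0.4, 0.2]
finger_gap: 48.2
gripper_force: 0.0
```

Request:
{"method": "step_arm", "body": {"rows": [[0.048,0,0,0.002,0,0,0],[0.048,0,0,0.004,0,0,0],[0.048,0,0,0.006,0,0,0],[0.048,0,0,0.008,0,0,0],[0.048,0,0,0.01,0,0,0],[0.048,0,0,0.012,0,0,0],[0.048,0,0,0.0135,0,0,0],[0.048,0,0,0.015,0,0,0],[0.048,0,0,0.015,0,0,0],[0.048,0,0,0.015,0,0,0]]}}

```text
t: 14.65
ee_pos: [555.3, -25.0, 208.7]
tcp_rot: [-0.18, 0.984, -0.0, -0.0]
force: [-0.1, -0.6, -0.2]
finger_gap: 47.9
gripper_force: 0.0
```

Request:
{"method": "step_arm", "body": {"rows": [[0.048,0,0,0.001,0,0,0],[0.048,0,0,0.002,0,0,0],[0.048,0,0,0.0025,0,0,0],[0.048,0,0,0.003,0,0,0],[0.048,0,0,0.0035,0,0,0],[0.048,0,0,0.004,0,0,0],[0.048,0,0,0.0045,0,0,0],[0.048,0,0,0.005,0,0,0],[0.048,0,0,0.005,0,0,0],[0.048,0,0,0.005,0,0,0]]}}

```text
t: 15.65
ee_pos: [555.3, -25.0, 204.7]
tcp_rot: [-0.18, 0.984, 0.0, 0.0]
force: [-6.5, 0.2, 23.7]
finger_gap: 48.1
gripper_force: 11.9
```

Request:
{"method": "step_arm", "body": {"rows": [[0.048,0,0,-0.03,0,0,0],[0.048,0,0,-0.06,0,0,0],[0.048,0,0,-0.095,0,0,0],[0,-0.03,-0.011,-0.095,0,0,0],[0,-0.06,-0.022,-0.095,0,0,0],[0,-0.09,-0.033,-0.095,0,0,0],[0,-0.117,-0.043,-0.095,0,0,0],[0,-0.117,-0.043,-0.075,0,0,0],[0,-0.117,-0.043,-0.075,0,0,0],[0,-0.117,-0.043,-0.075,0,0,0]]}}

```text
t: 16.65
ee_pos: [679.5, -23.9, 278.6]
tcp_rot: [-0.18, 0.984, 0.0, -0.001]
force: [0.2, 0.4, 0.1]
finger_gap: 0.4
gripper_force: 0.0
```

```bash
python3 asc.py scene 34;python3 asc.py side 34;  python3 asc.py wrist 70 679.8 -24.3 5; python3 look.py w7
```

```text
16.65 [679.5 -23.9 278.6]
 615 *******+ -*::..........  .:-=***********++-------
 610 *****+-..::......... .......:-=+**********++=----
 606 ****+. . . ..... ....  ....   .:=+***********++--
 602 =+*+.  ....... . ......   ....  .-*************+=
 598 .::. .. ......  ....... .:.  ....:=**************
 593 . .....  .... ... .    ..::. .....-**************
 589 ...........   ......=*- .:::.....::=*************
 585 ..... ..... .....  .+#*=:.:::::::::-+************
 581 ... .............. .-+##:.:::::::::.-************
 576 .. ......... ...... .:-:.:::::::... :+***********
 572  .... ............. ....:::::::.   .=************
 568 ........................::::-++=:=%%#************
 564 ........... ...........:::-+++++++%@@#+**********
 559 ......................:::-++++++++*@@@#**********
 555 .....................::..-++++++++*@@@@*+********
 551 ................  ..... .++=++++**#@@@@%+********
 547 ..................... .:=+++*****#@@@@@@#********
 542 . ........... .....  .:++++*****#@@@@@@@%********
 538 ..................  .=*++++***%@@@@@@@@%*********
 534 ........... .....   :#@@
[... 3312 characters left out ...]
:::::::::
 650 ++++++++++=++########===============-::::::::::::
 645 +++++==++++++++#######============-::::::::::::::
 641 +++++++=+++++++++=*###*========--::::::::::::::::
 637 ++++=++++=++++++=++===------:::--====:-==::::::::
 633 ++++++=++++++++++++++=====:::-=============::::::
 628 ++++++++++++++++++++++==+=========+=========-::::
 624 +++++++++=+++++++++++++++======================-:
 620 +++++++++++++=++++++++==========================-
16.8 [679.8 -23.9 279.7] [-0.1   0.75  0.08  1.54 -0.07  0.85  1.94]
out [267. 255.] 70 [701.9 -47.7] 15.3 80 [696.5 -48. ] 14.4 
out [365. 233.] 70 [671.8  -5.7] 24.0 80 [668.   -8.3] 22.7 
out [381.  36.] 70 [567.2 -32.6] 27.0 80 [569.3 -33.7] 25.5
```

```bash
python3 asc.py wrist 34
```

```text
16.85 [679.9 -23.9 279.7]
 615 +++++++++++++++++==++==++========================
 610 +++++++++++++++++=++++++++=======================
 606 ++++++++++++++++==+++++++++==++=========+========
 602 ++++++++++++++++++++++++++++===++=======+========
 598 ++++++++++++++++=---:---==+===++++++++++++++===+=
 593 ++++++++++++=---:-===+*#########*=++++++++++=++++
 589 ++++++++++=---:-===################+++++++=++=+++
 585 ++++++++=----===*####################+++++++=++++
 581 +++++++-----===*########***###########*++++++++++
 576 +++++=:----===######+:::-=====*#########=++++=++=
 572 ++++=:----===#####+:::-=========*#######*=+++++++
 568 ++++------==#####=:::-===========+#######++++++++
 564 +++-:----==*####+-:::=============*######*=++++++
 559 +++-:---:==#####=-:::=============+#######-++    
 555 ++=:-----==#####--:::=============+#####*        
 551 ++=:----:==*####+::::=============*#             
 547 ++=::---:-=*#####-::::==========                 
 542 ++=::----:=#######=::::-===                      
 538 +++-.------=########=::                          
 534 +++=.:------=#####=                              
 530 ++++-.------:*                                   
 525 ++++=:.---                                       
 521 +++++-                                           
 517 +.                                               
 513                                                  
 508                                                  
 504                                                  
 500                                                  
 496
```

Request:
{"method": "step_arm", "body": {"rows": [[0,0.001,0,0.015,0,0,0],[0,0.001,0,0.028,0,0,0],[0,0.001,0,0.034,0,0,0],[0,0.001,0,0.037,0,0,0],[0,0.001,0,0.039,0,0,0],[0,0.001,0,0.041,0,0,0],[0,0.001,0,0.042,0,0,0],[0.006,0.001,0,0.042,0,0,0],[0.01,0.001,0,0.042,0,0,0],[0.01,0.001,0,0.042,0,0,0]]}}

```text
t: 17.9
ee_pos: [679.0, -24.2, 236.9]
tcp_rot: [-0.18, 0.984, -0.0, 0.0]
force: [-0.9, -0.1, 0.9]
finger_gap: 10.2
gripper_force: 0.0
```

Request:
{"method": "step_arm", "body": {"rows": [[0.01,0.015,-0.01,0,0,0,0],[0.01,0.031,-0.021,0,0,0,0],[0.01,0.046,-0.031,0,0,0,0],[0.01,0.062,-0.042,0,0,0,0],[0.01,0.077,-0.052,0,0,0,0],[0.01,0.09,-0.048,0,0,0,0],[0.01,0.101,-0.043,0,0,0,0],[0.01,0.104,-0.026,0,0,0,0],[0.01,0.107,-0.009,0,0,0,0],[0.01,0.108,0.002,0,0,0,0]]}}

```text
t: 18.9
ee_pos: [576.3, -59.7, 236.7]
tcp_rot: [-0.18, 0.984, 0.0, -0.0]
force: [0.8, 0.0, 0.3]
finger_gap: 10.0
gripper_force: 0.4
```

```bash
python3 asc.py wrist 70 573 -55 5
```

```text
18.9 [576.3 -59.7 236.7]
 632                 :=++++-             .           .
 628       .       -+++++++=            .           .=
 624 -              =+++++++-           .          :++
 619 .              .+++++++#.                    -+++
 615   .             -++*####+                   -++++
 611 .....     .      *######.                  =+++++
 607 ......            .#####+          .+*. .-+=+++++
 602 .......            .#####.        +#######+++=+++
 598     ....            -#=--:        #########++++++
 594                     .:---- .     .-*###*====+++=+
 590                       :-=+= --:  .+=+++======----
 585                      : -=++..::   ++========-:--:
 581      .    -+##*     -- .-:=+ :::. --=========--:-
 577 =:.      :-=#####   ::: -=-=:.::  ---========----
 573 -::--------=######.  ::: =-=: ::-----=======-:::-
 568 ::--------=+#####*=.  ::::===:.::---========-----
 564 :-------==+#####+====:=-:.=+#=:----========-----:
 560 -------==*#####*===========++=---=========--:----
 556 ------==#####--==========================--------
 551 ------=+####----========================---:-:---
 547 ------=*###+---::=====================-----------
 543 ------=*###+--::-===-====+###=======----------:-:
 539 :-----=*####--:::=======--====------------:------
 534 .-----=*#####-::-+======+#====+++++++=-----------
 530 -.-----=######+::==+==+###+==++++++++++----------
 526 +=:-----=##################=+++++++++++++=-------
 522 ++=:----:=################+++++++++++++++++=-----
 517 +++++-:--:-=############+++++++++++++++++++++----
 513 ++++++++-:-:::-+####+++++++++++++++++++++++++++=-
```

Request:
{"method": "step_arm", "body": {"rows": [[0.01,0.002,0.008,0,0,0,0],[0.01,0.003,0.015,0,0,0,0],[0.01,0.004,0.021,0,0,0,0],[0.01,0.005,0.027,0,0,0,0],[0.01,0.006,0.032,0,0,0,0],[0.01,0.007,0.036,0,0,0,0],[0.01,0.008,0.04,0,0,0,0],[0.01,0.008,0.042,0,0,0,0],[0.01,0.008,0.042,0,0,0,0],[0.0,0.008,0.041,0,0,0,0]]}}

```text
t: 19.95
ee_pos: [555.3, -25.0, 236.7]
tcp_rot: [-0.18, 0.984, -0.0, 0.0]
force: [-0.1, 0.6, -0.6]
finger_gap: 0.1
gripper_force: 0.0
```

```bash
python3 asc.py wrist 50; python3 asc.py side 60
```

```text
19.95 [555.3 -25.  236.7]
 615               =++.   .                    =+=++++
 610      .        .++-                      .+++++=++
 606                .:.                     :+++++++++
 602 ..               .                    =*=++++++++
 598 ..               .:           =##=:=+*====+++++++
 593                   ..        .*######=======++++++
 589                    :        .--+###+=======++++++
 585                    ..       -===-#==========+++==
 581                    :..-:.   :===============-----
 576        .---:      .-..:::.  .===============-----
 572       .:-----+   .:::  :::   ===============-----
 568 =-::-::------#*   .-::..::.  :=++++=========-:---
 564 ++++=::-----=##*   .::..::: .--=+##=========-:---
 559 ++++=::-----=####   :::  ::::::-==+========------
 555 +++++::-----=#####+:-::: ::::::-===========------
 551 +++++::-----=######==:::::::-==============------
 547 +++++=:-----=+######==:::::-==============-------
 542 ++++++-:----=+#####+=--::::==============--------
 538 +++++++:----=+####*=====---=============---------
 534 ++++++++:----+####======
[... 1440 characters left out ...]
----==========+++++======+++=====--:::::
 542 ++++++===----========++**+++=======+=====--::::::
 538 +++++++==----========++++++=============--:::::::
 534 ++++++++==----========++++==---=========--:::::::
 530 ++++++++===----============-----========--:::::::
 525 ++++++++++==----==========------======---::::::::
 521 +++++++++++===-----=========-========---:::::::--
 517 +++++++++++++===-----========+++===---::::::::---
 513 ++++++++++++++++===---======+++++====-:::::::::--
 508 +++++++++++++++++++==========+++++++==---:::::::-
 504 ++++++++++++++++++++++++++++++++++++++====--:::::
 500 +++++++++++++++++++++++++++++=+++++++++++===--:::
 496 +++++++++++++++++++++++++++++++++++++++==+====-::
```

Request:
{"method": "step_arm", "body": {"rows": [[0,0,0,-0.005,0,0,0],[0,0,0,-0.012,0,0,0],[0,0,0,-0.02,0,0,0],[0,0,0,-0.03,0,0,0],[0,0,0,-0.045,0,0,0],[0,0,0,-0.06,0,0,0],[0.03,0,0,-0.07,0,0,0],[0.048,0,0,-0.07,0,0,0],[0.048,0,0,-0.07,0,0,0],[0.048,0,0,-0.07,0,0,0]]}}

```text
t: 21.05
ee_pos: [555.1, -25.0, 306.1]
tcp_rot: [-0.18, 0.984, 0.0, -0.0]
force: [-0.5, 0.1, -0.1]
finger_gap: 47.8
gripper_force: 0.0
```

```bash
python3 asc.py wrist 50
```

```text
21.05 [555.1 -25.  306.1]
 615 +====+====+==+==================.  :::-==========
 610 ====+++=====+=+========+++*****+=  :::-==========
 606 ===+++=======++======+*#######*##= :::===========
 602 .==++++++====+===--*##############+**============
 598  -++++++======:::=####################+==========
 593   =+++++++=-:::-*######################+=========
 589   .=+++++=::---*########**++**##########+========
 585    -++++-::---*######*+---=====+#########========
 581 :.  =++-::---=######*---=========*#######*=======
 576 ::: :+=::----*#####*--============*#######=-=====
 572 ::-=+=::----=#####*=-===-----=====*#######+--====
 568 +++++=:-----+#####+------------+##*#######+-:--::
 564 +++++-:-----*#####+----::::::::--*#######*=-:::::
 559 +++++-:----=+#####+=-::::::::::-=-*##+=====-:--::
 555 +++++-:----=+#####*=-:::::::-=====+=======--:--::
 551 +++++=:----==######=-::::::===============-::::::
 547 +++++=:--:-==######*=-::::-==============--::::::
 542 ++++++=:-::==########+=:::-=============--:::::::
 538 +++++++-::::=##########*=::=============-::::::::
 534 ++++++++-:::-+##########+=============--:::::::::
 530 +++++++++-:::-*#########=============-:::::::::::
 525 ++++++++++=-::-*########*==========--::::::::::::
 521 ++++++++++++=-::=#####*##*======---::::::::::::::
 517 +++++++++++++++=-:-+####+======-:::::::::::::::::
 513 +++++++++++++++++++======+=-::::::-=========---::
 508 ===========================:::::::--===========-:
 504 ============================-::::-===============
 500 =+===============================================
 496 =====+===========================================
```

Request:
{"method": "step_arm", "body": {"rows": [[0.048,0,0,0.025,0,0,0],[0.048,0,0,0.045,0,0,0],[0.048,0,0,0.056,0,0,0],[0.048,0,0,0.064,0,0,0],[0.048,0,0,0.07,0,0,0],[0.048,0,0,0.075,0,0,0],[0.048,0,0,0.08,0,0,0],[0.048,0,0,0.085,0,0,0],[0.048,0,0,0.088,0,0,0],[0.048,0,0,0.088,0,0,0]]}}

```text
t: 22.1
ee_pos: [555.2, -25.0, 218.4]
tcp_rot: [-0.18, 0.984, 0.0, -0.0]
force: [0.2, -0.9, 0.1]
finger_gap: 48.0
gripper_force: 0.0
```

Request:
{"method": "step_arm", "body": {"rows": [[0.048,0,0,0.001,0,0,0],[0.048,0,0,0.002,0,0,0],[0.048,0,0,0.003,0,0,0],[0.048,0,0,0.0035,0,0,0],[0.048,0,0,0.004,0,0,0],[0.048,0,0,0.004,0,0,0],[0.048,0,0,0.004,0,0,0],[0.048,0,0,0.004,0,0,0],[0.048,0,0,0.004,0,0,0],[0.048,0,0,0.004,0,0,0]]}}

```text
t: 23.1
ee_pos: [555.3, -25.0, 214.8]
tcp_rot: [-0.18, 0.984, -0.0, 0.0]
force: [-1.8, -0.5, 5.9]
finger_gap: 47.8
gripper_force: 2.7
```

Request:
{"method": "step_arm", "body": {"rows": [[0.048,0,0,0.001,0,0,0],[0.048,0,0,0.0015,0,0,0],[0.048,0,0,-0.025,0,0,0],[0.048,0,0,-0.055,0,0,0],[0.048,0,0,-0.09,0,0,0],[0,-0.007,0.045,-0.09,0,0,0],[0,-0.013,0.09,-0.09,0,0,0],[0,-0.02,0.135,-0.09,0,0,0],[0,-0.026,0.18,-0.09,0,0,0],[0,-0.03,0.208,-0.09,0,0,0]]}}

```text
t: 24.1
ee_pos: [508.7, 183.5, 304.6]
tcp_rot: [-0.181, 0.983, 0.0, -0.0]
force: [1.0, -0.7, 0.4]
finger_gap: -0.4
gripper_force: 0.0
```

```bash
python3 asc.py wrist 70 509.6 180.6 5; python3 asc.py wrist 44; python3 asc.py scene 44
```

```text
24.1 [508.7 183.5 304.6]
 569                ..       .========================
 564              :  :-::.    ========================
 560 --:         :-. .::::    -=======================
 556 ====:      ::::  .:::.   .=======================
 552 ======:    .:::.  ::::    =======================
 547 =======:    ::::. .:::.   ****+==================
 543 ========:    ::::  :::: .+*******+===============
 539 =========:    ::::  :::***#****#***+=============
 535 ==========:    :::. .::=####*#*******============
 530 ==========*#**#*::: .------+*##***#***===========
 526 =========*######*+---:--====--*####****==========
 522 ========*######*=-:--===========##*##***=========
 518 ========*######+-:-==============###*#**=========
 513 =======+######*-:-===============*+++*#*+-=======
 509 =======+######*::================-======--====-::
 505 =======+######*-:=======================-::::::::
 501 =======+#######+:===============:=======-::::::::
 496 ========+#######=:=============-========:::::::::
 492 =========*#######*-====================-:::::::::
 488 ==========*########*+====
[... 3060 characters left out ...]
*@@@@@@@#==+++++++******#@@@@@@@#+******
 542 ****+--===@@@@@@@@#+=+++++++***#%@@@@@@@@*+******
 538 *****--===*%@@@@@@@@%#**+++*#*@@@@@@@@@%*+*******
 534 *****=-====+%@@@@@@@@@@@@@@@@@@@@@@@@@@*++*******
 530 *****+=-=+=++#@%**#*+**%@@@@@@@@@@@@@%++=********
 525 ******+--==+=+++=++++++**#%@@@@@@@@%*++++********
 521 *******=--=++++++++++++++++#%@@@%#*+++=**********
 517 ********+--===++++++++++++++*#*+++++==***********
 513 ******+==----==+++++++++++++++++++==+***********+
 508 *****+----------==++++++++++++====+**************
 504 +**=-----------------==+=-==-===+****************
 500 ---------------------------++********************
 496 ---------------------------+*********************
```

Request:
{"method": "step_arm", "body": {"rows": [[0,0,0.001,0.0,0,0,0],[0,0,0.001,0.02,0,0,0],[0,0,0.001,0.04,0,0,0],[0,0,0.001,0.05,0,0,0],[0,0,0.001,0.057,0,0,0],[0,0,0.001,0.062,0,0,0],[0,0,0.001,0.0655,0,0,0],[0,0,0.001,0.0675,0,0,0],[0.01,0,0.001,0.0675,0,0,0],[0.01,0,0.001,0.0675,0,0,0]]}}

```text
t: 25.25
ee_pos: [509.6, 181.2, 237.5]
tcp_rot: [-0.18, 0.984, 0.0, 0.0]
force: [0.5, -0.1, -0.4]
finger_gap: 10.2
gripper_force: 0.0
```

Request:
{"method": "step_arm", "body": {"rows": [[0.01,-0.005,-0.017,0,0,0,0],[0.01,-0.009,-0.034,0,0,0,0],[0.01,-0.014,-0.051,0,0,0,0],[0.01,-0.019,-0.068,0,0,0,0],[0.01,-0.023,-0.086,0,0,0,0],[0.01,-0.028,-0.103,0,0,0,0],[0.01,-0.018,-0.121,0,0,0,0],[0.01,-0.008,-0.138,0,0,0,0],[0.01,0.002,-0.156,0,0,0,0],[0.01,0.01,-0.17,0,0,0,0]]}}

```text
t: 26.25
ee_pos: [560.1, 17.4, 237.5]
tcp_rot: [-0.179, 0.984, -0.0, 0.0]
force: [0.4, 0.4, 0.5]
finger_gap: 9.9
gripper_force: 0.2
```

```bash
python3 asc.py wrist 70 560 20 5
```

```text
26.25 [560.1  17.4 237.5]
 619                 .:--=:            .             .
 615               :=+=====      .        .         .=
 611              :====++=+:                       :==
 606               -+++++++=           .          -===
 602                =++=++++:                    =====
 598 ...            .++***##:                   ======
 594 ....            :+#####-                 .=+=====
 589 .....             -#####          :==:..:::::::-=
 585  ......            *####=        **:::--------:::
 581     ....            *++**        ###=------------
 577                      ----: :    .####=*#########+
 572                      .=+== :::   *+===###########
 568          ..:.       - =+++= ::.  =====+##########
 564          ####+:    ::: +++= :::  -=====*+===+*+++
 560 +==:..:+#####---.  .::..--:- ::.:======-====----=
 555 ++++++#######---=-  .::.:::-:::-=======----------
 551 ++++++#######+::=+=  .:: ::--:++=======:::::---:-
 547 +++++++#######=:=+++=-::::---=========-::::-=--::
 543 +++++++########--++-:::-:::--=========:::::::::::
 538 ++++++++######*==----:::--:-=========-:::::::::::
 534 +++++++++######=====================-::::::::::::
 530 ++++++++++*#####==========++=======-=-:::::::::==
 526 ++++++++++++*####=======+###+++==-=======---=====
 521 +++++++++++++++##=====+######*=--================
 517 +++++++++++++++++=--=***+=---:-=--===============
 513 +++++++++++++++++++++=====++++++++==-+*=========-
 509 ===++==++===+++++++++++++++++++++++++++===:::::::
 504 ================++++++=====++==++===++=====-:::::
 500 ****+====+======+==+++++++++++=+=====+=======-:::
```

Request:
{"method": "step_arm", "body": {"rows": [[0.01,0.004,-0.008,0,0,0,0],[0.01,0.008,-0.015,0,0,0,0],[0.01,0.011,-0.021,0,0,0,0],[0.01,0.014,-0.027,0,0,0,0],[0.01,0.017,-0.033,0,0,0,0],[0.01,0.019,-0.037,0,0,0,0],[0.01,0.021,-0.041,0,0,0,0],[0.01,0.021,-0.041,0,0,0,0],[0.01,0.021,-0.041,0,0,0,0],[0.0,0.02,-0.039,0,0,0,0]]}}

```text
t: 27.3
ee_pos: [555.3, -24.9, 237.2]
tcp_rot: [-0.18, 0.984, 0.0, 0.0]
force: [1.0, 0.9, -0.7]
finger_gap: 0.4
gripper_force: 0.0
```

Request:
{"method": "step_arm", "body": {"rows": [[0,0,0,-0.005,0,0,0],[0,0,0,-0.012,0,0,0],[0,0,0,-0.02,0,0,0],[0,0,0,-0.03,0,0,0],[0,0,0,-0.045,0,0,0],[0,0,0,-0.06,0,0,0],[0.03,0,0,-0.07,0,0,0],[0.048,0,0,-0.07,0,0,0],[0.048,0,0,-0.07,0,0,0],[0.048,0,0,-0.07,0,0,0]]}}

```text
t: 28.3
ee_pos: [555.1, -25.0, 306.6]
tcp_rot: [-0.18, 0.984, 0.0, -0.0]
force: [-0.0, 1.0, -0.4]
finger_gap: 48.5
gripper_force: 0.0
```

```bash
python3 asc.py wrist 54
```

```text
28.3 [555.1 -25.  306.6]
 615 ================================   ::::-=========
 610 ===============+================-  :::-==========
 606 =================================. :::-==========
 602 .===++=========++==---:::::--=====.:-============
 598  :==++++=++************+=---::::-================
 593   -+=+++*******************==----::-=============
 589    =++************************##*=--:-===========
 585    :****************************###*=--==========
 581 :.  +**********+=---==+**********####+-:=========
 576 ::: .*******+---======-==+*********###*--========
 572 :::-=******=-========----=+*********###*--=======
 568 ++********+-=======--=-----+********+###*-====---
 564 ++********========------::::+*******+*###====-:::
 559 ++********=======----:::::::-+*******+###+-===-::
 555 ++********+======---::::::::-+*******=*##*====-::
 551 ++*********======--:::::::-==+*******=*##*===-:::
 547 +++*********=====-:::::::=====+******=*##+:::::::
 542 ++++#********+====-:::::-=============***::::::::
 538 +++++**********+===+::::-===============-::::::::
 534 ++++++***************+--===============-:::::::::
 530 +++++++***************================-::::::::::
 525 ++++++++=+*************==============::::::::::::
 521 ++++++++++=+************======-====::::::::::::::
 517 ++++++++++++===+********===--===-::::::::::::::::
 513 ++++++++++++++++====-------:::::::-=====------:::
 508 ===========================-:::::::-===========-:
 504 ============================-::::--==============
 500 ==============================-==================
 496 =================================================
```

Request:
{"method": "step_arm", "body": {"rows": [[0,0,0.03,0,0,0,0],[0,0,0.06,0,0,0,0],[0,0,0.08,0,0,0,0],[0,0,0.08,0.0,0,0,0],[0,0,0.08,0.03,0,0,0],[0,0,0.08,0.055,0,0,0],[0,0,0.08,0.065,0,0,0],[0,0,0.08,0.069,0,0,0],[0,0,0.08,0.069,0,0,0],[0,0,0.08,0.069,0,0,0]]}}

```text
t: 29.35
ee_pos: [527.3, 49.7, 239.0]
tcp_rot: [-0.179, 0.984, -0.0, 0.001]
force: [0.4, 0.0, -0.0]
finger_gap: -0.3
gripper_force: 0.0
```

Request:
{"method": "step_arm", "body": {"rows": [[0,0,-0.004,0,0,0,0],[0,0,-0.008,0,0,0,0],[0,0,-0.011,0,0,0,0],[0,0,-0.014,0,0,0,0],[0,0,-0.017,0,0,0,0],[0,0,-0.019,0,0,0,0],[0,0,-0.021,0,0,0,0],[0,0,-0.021,0,0,0,0],[0,0,-0.021,0,0,0,0],[0,0,-0.021,0,0,0,0]]}}

```text
t: 30.35
ee_pos: [534.4, 30.3, 238.2]
tcp_rot: [-0.18, 0.984, 0.0, -0.0]
force: [-0.0, 0.2, -0.6]
finger_gap: -0.2
gripper_force: 0.0
```

```bash
python3 asc.py wrist 54; python3 asc.py scene 54
```

```text
30.35 [534.4  30.3 238.2]
 615              -=.          :======================
 610            . ..          -++=====================
 606                         -============+===========
 602   .       .           .**=:::::-=================
 598                      :******+:::::-==============
 593                     =******#***-:::::============
 589                   .+****#*******+--:::-==========
 585                   ----=+**********--=:::=========
 581                 .---------+*#******===-::========
 576         .=-   .:========-===+#*#****===-::=======
 572        +******============-==+##******==-:-======
 568       :###***+=====---------=++##****#+==::======
 564       +###***+====--=------==++*#*****#=--:======
 559 .     =+*=++**===-------------++===+**#*=-:-=====
 555 :::.  .=========------::--------======*#==.::::--
 551  ::: . =========--::::::::::::--======+*==.::::::
 547  .::.  :========-::::::::===-::==========-:::::::
 542 . :::  --=========-:::-======-===========::::::::
 538 : .:::----===========-==================-::::::::
 534 :: :::-----=============
[... 1440 characters left out ...]
@@%++++++++++++++++++=++++++++++=----=++
 542 ****%@@@@@@%+++++++++++++++++=+++++++++++=-------
 538 +--=%@@@@@@@+=+++++++++++++++=++++++++++=--------
 534 ==-=#@@@@@%%*==+++++++++++++++++++++++++---------
 530 +-.:*###**++++==+++++++++++++++++++++++----------
 525 =: .:=*++++++++++++++++++++++++++++*+------------
 521 - . .-+*+++++++++++++++++++++++++++=-:-----------
 517 . . ..=++++++++++++++++++++++++==----------------
 513    ...:==++++++++++++++++++++=-------------------
 508    ...:--===++++++++++++++=----------------------
 504 ....  ..:---======+++===-------------------------
 500 ..... ...:---------------------------------------
 496 .  ........:-------------------------------------
```

Request:
{"method": "step_arm", "body": {"rows": [[0,0,0,0.002,0,0,0],[0,0,-0.001,0.002,0,0,0],[0,0,-0.002,0.002,0,0,0],[0,0,-0.003,0.002,0,0,0],[0,0,-0.004,0.002,0,0,0],[0,0,-0.005,0.002,0,0,0],[0,0,-0.006,0.002,0,0,0],[0,0,-0.006,0.002,0,0,0],[0,0,-0.006,0.002,0,0,0],[0,0,-0.006,0.002,0,0,0]]}}

```text
t: 31.45
ee_pos: [536.5, 24.6, 236.2]
tcp_rot: [-0.18, 0.984, 0.0, -0.0]
force: [1.2, -0.2, 0.1]
finger_gap: 0.2
gripper_force: 0.0
```

```bash
python3 asc.py scene 54
```

```text
31.45 [536.5  24.6 236.2]
 615 *************************************************
 610 *************************************************
 606 *************************************************
 602 *************************************************
 598 ********************+#**#***++*******************
 593 ****************##%@@@@@@@@@@@%#*****************
 589 **************#%@@@@@@@@@@@@@@@@%#***************
 585 ***********+%@@@@@@@@@@@@@@@@@@@@@@#*************
 581 **********#%@@@@@@@@@@%@@@@@@@@@@@@@%*+**********
 576 ********++@@@@@@@@@#+=--=**#%@@@@@@@@%*+*********
 572 *******++%@@@@@@@*====:::-===*%@@@@@@@%++********
 568 ********@@@@@@@#*+===++=::-:::-#@@@@@@@#++*******
 564 ******++@@@@@@@++*==++++++==---=#@@@@@@@=+*******
 559 ******==@@@@@@*+%%+++++++++++++=+****#%#=+*******
 555 ******=%@@@@@@#=**#++++++++++++==+++++++==+*++***
 551 *****+=+@@@@@@#+++++++++++++++++=+++++++++=---++*
 547 ******-=*%@@%%++=++++++++++++++=+++++++++=-------
 542 ******+-=**+++++++++++++++++++=++++++++++=-------
 538 +-=+=----++++++++++++++++++==+++++++++++=--------
 534 ---=-::--=++++++++++++++++++++++++++++++---------
 530 :==-. .:---=+++++++++++++++++++++++++++----------
 525 -==: ...----=++++++++++++++++++++++++------------
 521 =+-. . .:-----=++++++++++++++++++++--:-----------
 517 ==:  ...:--------==++++++++++++==----------------
 513 -.  .....:------------=++===---------------------
 508 ....... ..:--------------------------------------
 504 .. .. ..  ..:------------------------------------
 500 ... . ..... .:-----------------------------------
 496   .. .. .... ..:---------------------------------
```

Request:
{"method": "step_arm", "body": {"rows": [[0,0,0,-0.03,0,0,0],[0,0,0,-0.06,0,0,0],[0.03,0,-0.03,-0.06,0,0,0],[0.048,0,-0.053,-0.06,0,0,0],[0.048,0,-0.053,-0.06,0,0,0],[0.048,0,-0.053,-0.04,0,0,0],[0.048,0,-0.053,-0.02,0,0,0],[0.048,0,-0.053,-0.005,0,0,0],[0.048,0,-0.053,0.004,0,0,0],[0.048,0,-0.053,0.006,0,0,0]]}}

```text
t: 32.5
ee_pos: [554.9, -24.6, 229.4]
tcp_rot: [-0.18, 0.984, 0.0, -0.001]
force: [0.3, 0.4, 0.2]
finger_gap: 48.1
gripper_force: 0.0
```

Request:
{"method": "step_arm", "body": {"rows": [[0.048,0,0,0.002,0,0,0],[0.048,0,0,0.003,0,0,0],[0.048,0,0,0.004,0,0,0],[0.048,0,0,0.005,0,0,0],[0.048,0,0,0.0055,0,0,0],[0.048,0,0,0.006,0,0,0],[0.048,0,0,0.0065,0,0,0],[0.048,0,0,0.0065,0,0,0],[0.048,0,0,0.0065,0,0,0],[0.048,0,0,0.0065,0,0,0]]}}

```text
t: 33.5
ee_pos: [555.3, -25.1, 224.7]
tcp_rot: [-0.18, 0.984, -0.0, 0.0]
force: [-6.1, 0.8, 21.2]
finger_gap: 47.9
gripper_force: 10.5
```

Request:
{"method": "step_arm", "body": {"rows": [[0.048,0,0,-0.005,0,0,0],[0.048,0,0,-0.02,0,0,0],[0.048,0,0,-0.05,0,0,0],[0.048,0,0,-0.085,0,0,0],[0.048,0,0,-0.12,0,0,0],[0.048,0.03,0.03,-0.15,0,0,0],[0.048,0.04,0.06,-0.15,0,0,0],[0.048,0.04,0.08,-0.15,0,0,0],[0.048,0.04,0.08,-0.15,0,0,0],[0.048,0.04,0.08,-0.15,0,0,0]]}}

```text
t: 34.5
ee_pos: [489.6, 35.7, 374.5]
tcp_rot: [-0.18, 0.984, -0.0, 0.0]
force: [-0.8, -0.8, 0.6]
finger_gap: 48.1
gripper_force: 0.0
```

```bash
python3 asc.py scene 54; python3 asc.py side 54; python3 - <<'E'
from h import *
import pickle
from cell import viewer
a=pickle.load(open('s0.pkl','rb'))['scene']['image'];b=viewer.snapshot('scene')['image']
for n,(x,y) in dict(dropper=(269,221),jar=(305,187),cap=(341,195)).items():
    w=14;A=cv2.cvtColor(a,7)[y-w:y+w,x-w:x+w];B=cv2.cvtColor(b,7)[y-w:y+w,x-w:x+w]
    f=lambda I:[round(float(v.mean()),1) for v in np.nonzero(I>165)]
    print(n,f(A),f(B))
E
```

```text
34.5 [489.6  35.7 374.5]
 615 ****************************************+********
 610 *************************************+***+****+**
 606 *************************************************
 602 *******************************************+*****
 598 *******************++***#***+++******************
 593 ****************##%@@@@@@@@@@@%#*+***************
 589 **************#%@@@@@@@@@@@@@@@@%#***************
 585 ***********+%@@@@@@@@@@@@@@@@@@@@@@#*+***********
 581 *********+#%@@@@@@@@@@%@@@@@@@@@@@@@%++**********
 576 ********++@@@@@@@@%#+---=**#%@@@@@@@@%*+*******++
 572 *******+=%@@@@@@@*====::::=++*%@@@@@@@%++********
 568 ********@@@@@@@#+====+=-::-=+++#@@@@@@@#++******+
 564 ******++@@@@@@%++*===+++++==-=+*#@@@@@@@=+*******
 559 ******==%@@@@@*+%%+=++++++++++++*@@@@@@@*=*******
 555 ******=#@@@@@@#=*+*++++++++++****@@@@@@@*++******
 551 *****+=+@@@@@@#==+##+=++++++****#@@@@@@@*++******
 547 ******-=%@@@@@@*==+@@%*+++++****@@@@@@@%+++******
 542 ******=-%@@@@@@%*==+*@@@%%@#**#%@@@@@@@*++*******
 538 ******+-+%@@@@@@@%*=+*****++*%@@@@@@@@%+++*******
 534 *******+:*@@@@@@@@@@%#**#
[... 1534 characters left out ...]
-
 538 ++=====-=+*#####**+===++=====++**####**+========-
 534 +++====-==+*######**+++++++++***####**++=======--
 530 ++++====-==+*########********#####***+++=====---:
 525 =+++++======+**##################**+++=====+++==-
 521 ===+==========+**#############***++++=====+++****
 517 ======++========++**#####*#****++++========++***#
 513 ====+==============++++++++++++++===========+++++
 508 ++==+++=+++==++==================================
 504 +++++=+=======++=================================
 500 =++++++++======================================--
 496 =======++=============================---------::
dropper [13.0, 14.7] [13.1, 14.5]
jar [11.9, 14.0] [10.7, 13.1]
cap [13.1, 13.6] [13.1, 13.5]
```

```bash
python3 -c "
from cell import finish_job
print(finish_job())"
```

```text
the job is handed in; nothing more can be done
None
```

The job is handed in: the thick ring is at the bottom of the tube with both thin rings flat on top in one column. The thick ring first stood on edge in the tube and had to be tipped over and pressed flat. The dropper and cap measured unmoved. The jar's last reading was about a pixel off, which I took as gripper shadow and did not recheck; the reagent bottle and the cassettes were not rechecked either.

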